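Cap the two art markers

ROBOT

A 6-joint arm with a two-finger parallel gripper is mounted at the origin on the work surface. World frame = base frame: x ahead of the robot, y to its left, z up, the work surface at z = 0. Lengths are in m, angles in degrees, forces in N, time in s.
With the tool pointing down it reaches from about 0.3 to 0.75 m from the base axis. Payload 8.5 kg.
Tool frame: the origin (TCP) lies between the finger pads; the fingertips stand 17 mm ahead of it and the grasp point (between the pads) lies 2 mm behind it (env.tip_reach is the distance from the TCP to the fingertips, in m); z points along the fingers, y is the line along which they close (so a half turn about z gives the same grasp; the last joint's range is limited). The gripper opens to 85 mm and grips with 20 to 120 N. Pads are 22 mm wide; open, the fingers measure 114 mm over their backs; the gripper's body (76 mm by 85 mm) begins 54 mm behind the grasp point. The pads swing forward as they close: fully open they stand 13 mm farther back than shut.
Start: joints at [-77.08, 21.807, 74.336, -0, 83.858, -12.336], TCP at [0.235, -0.497, 0.248] pointing down, gripper open.
Joint ranges: [-178.18, 178.18], [-50.72, 133.34], [12.68, 142.11], [-81.47, 261.47], [9.98, 163.14], [-165.26, 165.26]. Speed limits (degrees/s): [136.94, 136.94, 180, 180, 180, 180].

INTERFACE

Orientations are given as a 3x3 rotation matrix whose columns are the frame's x, y, z axes.
In Python, from rig import env, viewer gives the robot as it stands.
- The arm moves only by the tool move_arm, never from a script. Its argument "motion" is a list of rows, each a list of 2 entries, a list of its own where there are three numbers: the shift along the tool's x, y, z normalised to -1 to 1, where 1 is 50 mm, then the turn, a rotation vector about the tool's x, y, z normalised to -1 to 1, where 1 is 8 degrees. A call has 1 to 20 rows; each row shifts and turns the commanded pose from where the row before left it, along the tool's axes as they then stand; what a row does not reach is not made up. A row lasts 1/10 s, in which the tool goes at most 50 mm and 8.59 degrees, less where a joint would pass 70% of its speed; a pose out of reach is approached as far as the arm can. A call with a number of a shift or a turn outside -1 to 1 is refused whole. A call with a gripper value outside its range is refused whole. "claw" is the closure, from 0 (fully open) to 1 (shut), set as the call begins (left out, the last holds). The fingers move at their own pace and stop on an object; "force" is the grip in N (left out, the last holds). Time passes only in rows, so rows that do not move let the fingers close. It gives the time, the measured TCP pose, the force, the opening and the grip force at its end, in the units of the state.
- env.observe(): the state, without advancing time (a new reading comes with each control period).
- viewer.get_image(name): name is "scene" or "top"; returns a dict with "frame" (480x640x3 uint8, red, green, blue), "depth" (480x640 float32, m along the optical axis (not along the pixel's ray), 0 where there is no reading), "fx", "fy", "cx", "cy" (pixels), "k1" (the pictures are not rectified: a ray, as slopes to the right and down, at radius r is drawn at 1 + k1 r^2 times it, then the intrinsics apply), "eye" and "attitude" of the camera in the world. Camera axes: x right, y up, looking along -z (the intrinsics and any distortion apply to the point x, -y, -z); pixel columns grow to the right and rows downward; lengths in m; the calibration is good to about 2 mm. A picture is of the moment at which its call begins.
- env.close_job(): hands the job in; it is judged then, once.
The state is a dict: "time_s": time; "q": joint angles; "qvel": joint speeds; "joint_efforts": joint torques, N m; "position": TCP position; "tool_rot": TCP orientation; "ft_force": force on the tool from outside, world axes, zero at the start; "wrist_torque": the same for the moment, N m; "grip_width": finger opening in m; "gripper_force": force on a finger pad.
Only numpy, scipy, OpenCV 4.12 (cv2) and the standard library are available. Lean on these libraries where they do the work, as an engineer would, in place of code of your own. Each camera call takes 0.05 s, during which the arm holds its last target. There are 200 camera calls.

TASK

Two art markers stand nose-up on springs in their leaning stands, their wedge-shaped noses bare. Pick up each marker's own cap from the drawing pad, turn it so that its oblong mouth lines up with the oblong nose, and press it firmly but not brutally down the nose until its rim is fully home on the marker's shoulder and it stays there when you let go. Leave the other things on the desk undisturbed.

Things in the scene. Friction and masses are not known exactly. Their poses are not given: they have to be found in the camera images.
- broad_marker: broad marker in its fixed stand, leaning 35 deg from vertical, roughly towards the robot. Origin: centre of the flat shoulder on top of its white barrel (30 mm along x, 22 mm along y), 85.5 mm above the desk. z: along the marker, out of its nose. x: wide direction of the oblong section, y: narrow one. Sprung in its stand: sinks under load along -z, 0.8 N/mm, up to 20 mm
- broad_tip (a point): end of the broad marker's grey wedge nose, 32 mm above the shoulder along the marker's z (axes as the marker). Rigid core 23.4 x 14.2 mm (x, y) at the shoulder, narrowing 5 deg a side to 18.5 x 9.3 mm 4 mm below this end, then bevelled to 13.8 x 6.6 mm. Black felt stands 6 mm farther (does not touch anything). On each wide face (+y, -y) a sprung tongue stands 2.1 mm proud
- slim_marker: slim marker, in its own stand, leaning 35 deg likewise. Origin: centre of the shoulder on top of its white barrel (24 mm along x, 16 mm along y), 85.5 mm above the desk; z along the marker out of its nose, x wide direction, y narrow one. Sprung in its stand just like the broad one
- slim_tip (a point): end of the slim marker's nose, 30 mm above its shoulder along the marker's z. Core 17.4 x 8.2 mm (x, y) at the shoulder, narrowing 5 deg a side to 12.9 x 3.7 mm 4 mm below this end, then bevelled to 8.2 x 1 mm. Tongues on +y and -y as on the broad nose, 2.1 mm proud
- broad_stand: block 80 (x) x 70 (y) x 42 mm high on a 4 mm rubber foot 86 x 76 mm, fixed; origin: centre of its underside; the broad marker leans towards its -x. Both markers: each tongue yields inwards at 10 N/mm; a cap slides on lightly until about 8 mm short of home, then wedges: the push needed rises to 8 to 12 N; friction holds it where left; it ends hard on the shoulder. 40 N harms nothing
- slim_stand: the slim marker's stand, same size, fixed; origin: centre of its underside; the slim marker leans towards its -x
- broad_cap: larger black cap, 21 to 42 g, standing mouth down on the drawing pad (top 6 mm above desk). Origin: centre of its mouth at the rim; z to its closed end, x wide, y narrow. Outside 30 x 22 x 55 mm; thin steel clip 4 mm proud at +x, from 10 mm above the rim. Mouth 25 x 17 mm, narrowing in y 5 deg a side over 34 mm; 51 mm deep. Home: origin on the marker's, z along its z, x along or against its x
- slim_cap: smaller black cap, 21 to 42 g, likewise: outside 24 x 16 x 50 mm (x, y, z), same clip at +x, mouth 19 x 11 mm, 46 mm deep; belongs on the slim marker. Each cap fits its marker either way round (half a turn about z)
- water_jar: bystander: glass jar, 54 mm wide, 55 mm high, between the stands; origin: centre of its underside
- eraser_box: bystander: small clear box 45 x 36 x 13 mm on the pad between the caps; origin: centre of its underside
- palette: bystander: white petal-shaped palette, 150 mm across, 14 mm high; origin: centre of its underside
- spectacles: bystander: black spectacles standing on frame and temples, 124 x 120 x 40 mm; origin: under the bridge
- pencil: bystander: pencil lying on the desk, 150 x 8 mm; origin: under its middle
- fineliner: bystander: black pen lying on the desk, 135 x 10 mm; origin: under its middle
There are look-alikes about, which are no part of the job. Leave any pink look-alike of the broad_cap alone.

How it is judged:
By the outcome, as a careful person would: the job done as asked, in the order asked, and still so for the second after the job is handed in, with the robot touching nothing.
It also fails if it takes over 64 s, if anything falls off the work surface, if the arm or the gripper's body presses on something with over 40 N, if the wrist force passes 120 N, or if a joint passes its speed limit or range.

## Working session

There is one attempt and no reset: what is moved stays moved. The work goes in short steps, Python scripts to look and compute and a tool call to move; the robot and the scene stay as the last step left them, time stands still between calls to the robot, and variables do not carry over. Pictures are saved under pics/ and viewed, at most 10 in all, crops included, and the job is handed in when it is done.

Besides the shell and the picture viewer there is one more tool, called after "Request:" as name(argument=value, ...) on one line, values as JSON. move_arm: Moves the arm, as the interface text tells. Scaled input: -1 to 1 covers 50 mm each way for a shift and 8 degrees each way for a turn. Its arguments: {"type":"object","properties":{"motion":{"type":"array","items":{"type":"array"}},"claw":{"type":"number"},"force":{"type":"number"}},"required":["motion"]}

```bash
ls; mkdir -p pics; cat > h.py <<'E'
import numpy as np, cv2
from rig import env, viewer
def grab(n):
    im=viewer.get_image(n); np.save(f'/tmp/{n}.npy',im,allow_pickle=True); return im
def load(n): return np.load(f'/tmp/{n}.npy',allow_pickle=True).item()
def rays(im,u,v):
    x=(np.asarray(u,float)-im['cx'])/im['fx']; y=(np.asarray(v,float)-im['cy'])/im['fy']
    rd=np.hypot(x,y); r=rd.copy()
    for _ in range(20): r=rd/(1+im['k1']*r*r)
    s=np.where(rd>0,r/np.maximum(rd,1e-12),1)
    return np.stack([x*s,-y*s,-np.ones_like(x)],-1)@np.array(im['attitude']).T
def plane(im,u,v,z):
    d=rays(im,u,v); e=np.array(im['eye']); return e+d*((z-e[2])/d[...,2])[...,None]
def cloud(im):
    v,u=np.mgrid[:480,:640]; return np.array(im['eye'])+rays(im,u,v)*im['depth'][...,None]
def proj(im,p):
    c=(np.asarray(p)-np.array(im['eye']))@np.array(im['attitude'])
    x=c[...,0]/-c[...,2]; y=-c[...,1]/-c[...,2]; k=1+im['k1']*(x*x+y*y)
    return np.stack([x*k*im['fx']+im['cx'],y*k*im['fy']+im['cy']],-1)
E
python3 - <<'E'
from h import *
for n in ['scene','top']:
    im=grab(n); cv2.imwrite(f'pics/{n}0.png',im['frame'][...,::-1]); print(n,{k:im[k] for k in im if k not in('frame','depth')})
print(env.observe())
E
```

```text
pics
scene {'fx': 436.64710385093497, 'fy': 436.64710385093497, 'cx': 325.59729666825075, 'cy': 245.2529162359255, 'k1': -0.0010571329128256195, 'eye': array([ 1.13998901, -0.20600842,  0.64775986]), 'attitude': array([[ 0.30535758, -0.6034684 ,  0.73660209],
       [ 0.95202819,  0.20970189, -0.22286193],
       [-0.01997672,  0.76931854,  0.63855299]])}
top {'fx': 544.1639212550967, 'fy': 544.1639212550967, 'cx': 324.4013917149882, 'cy': 240.2663468881309, 'k1': -0.09026451258810456, 'eye': array([ 0.2273305 , -0.02810748,  1.36620751]), 'attitude': array([[ 0.00694171,  0.97173337, -0.23597895],
       [-0.99995039,  0.00843114,  0.00530325],
       [ 0.00714292,  0.23593043,  0.9717437 ]])}
{'time_s': 0.1, 'q': array([-7.70797126e+01,  2.18359410e+01,  7.43793498e+01, -1.15578534e-03,
        8.38580324e+01, -1.23357458e+01]), 'qvel': array([-0.01372463, -0.0925364 , -0.10497036, -0.03012672, -0.03363517,
       -0.07230614]), 'joint_efforts': array([ 3.88799381e-03, -4.49217474e+01, -2.31659442e+01, -1.51978420e-04,
        3.63819694e-03,  2.41884912e-06]), 'position': array([ 0.23460304, -0.49718501,  0.24779089]), 'tool_rot': array([[ 9.04409336e-01,  4.26665748e-01, -3.05690419e-04],
       [ 4.26665782e-01, -9.04408517e-01,  1.24284621e-03],
       [ 2.53810891e-04, -1.25446936e-03, -9.99999181e-01]]), 'ft_force': array([-0.80426754,  0.65732532,  0.37502159]), 'wrist_torque': array([ 0.03755699,  0.04363591, -0.008186  ]), 'gripper_force': 0.0, 'grip_width': 0.08506248757341127}
```

View pics/scene0.png

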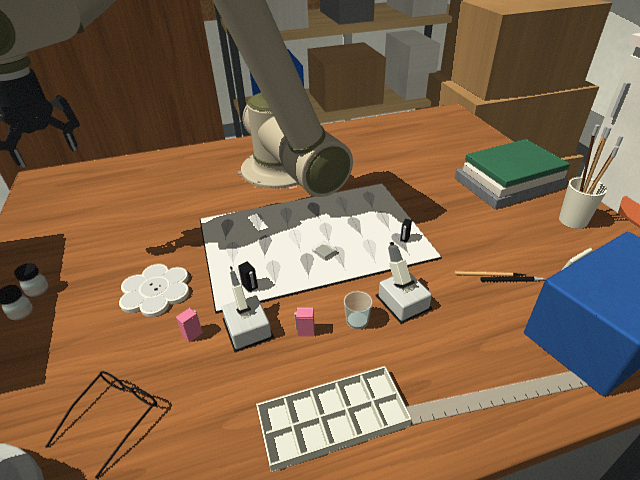

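View pics/top0.png

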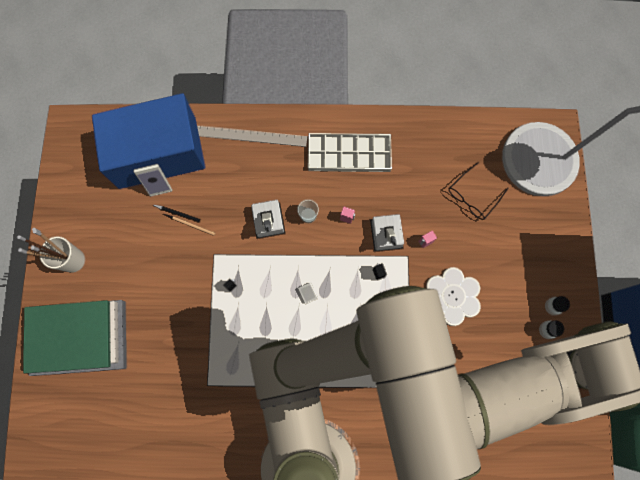

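The scene view shows a larger black cap at (248,275), a smaller one at (405,230), pink look-alikes at (190,325) and (305,322), and markers at (238,290) and (398,265). The black caps in the top view are at (379,271) and (229,285). Next I'll check sizes in one composite close crop and measure with depth.

```bash
python3 - <<'E'
from h import *
s=load('scene');t=load('top')
def crop(im,x,y,w=66,h=50,k=6): return cv2.resize(im['frame'][y-h//2:y+h//2,x-w//2:x+w//2,::-1],None,fx=k,fy=k,interpolation=cv2.INTER_CUBIC)
a=np.hstack([crop(s,242,290,100,75,4),crop(s,404,260,100,75,4)])
b=np.hstack([crop(t,384,250,100,75,4),crop(t,250,250,100,75,4)])
cv2.imwrite('pics/c1.png',np.vstack([a,b]))
for n,im in(('s',s),('t',t)):
    P=cloud(im); g=im['frame'].astype(int); 
    m=(g.max(-1)<70)&(P[...,2]>.015)&(P[...,2]<.075)&(P[...,0]>.3)&(P[...,0]<.7)&(abs(P[...,1])<.35)
    k,l,st,c=cv2.connectedComponentsWithStats(m.astype(np.uint8))
    for i in range(1,k):
        if st[i,4]>15:
            p=P[l==i]; print(n,c[i].round(),st[i,4],p.min(0).round(3),p.max(0).round(3),np.median(p,0).round(3))
    # marker things: high points
    m=(P[...,2]>.064)&(P[...,2]<.14)&(P[...,0]>.42)&(P[...,0]<.7)&(abs(P[...,1])<.3)
    k,l,st,c=cv2.connectedComponentsWithStats(m.astype(np.uint8))
    for i in range(1,k):
        if st[i,4]>15:
            p=P[l==i]; print(n,'hi',c[i].round(),st[i,4],p.min(0).round(3),p.max(0).round(3))
E
```

```text
s [406. 228.] 125 [0.427 0.185 0.016] [0.453 0.212 0.059] [0.443 0.196 0.046]
s [247. 275.] 303 [ 0.459 -0.186  0.015] [ 0.493 -0.157  0.062] [ 0.484 -0.174  0.048]
s [405. 284.] 64 [0.599 0.095 0.042] [0.625 0.136 0.061] [0.619 0.105 0.056]
s [244. 310.] 46 [ 0.56  -0.207  0.042] [ 0.587 -0.184  0.058] [ 0.584 -0.195  0.055]
s hi [397. 262.] 484 [0.556 0.093 0.064] [0.613 0.121 0.118]
s hi [237. 288.] 287 [ 0.526 -0.208  0.064] [ 0.576 -0.189  0.115]
t [266. 214.] 30 [0.6   0.097 0.041] [0.62  0.128 0.06 ] [0.614 0.113 0.055]
t [386. 231.] 33 [ 0.558 -0.204  0.037] [ 0.581 -0.184  0.062] [ 0.572 -0.188  0.052]
t [379. 271.] 139 [ 0.454 -0.184  0.016] [ 0.486 -0.157  0.066] [ 0.469 -0.169  0.059]
t [229. 285.] 90 [0.422 0.185 0.016] [0.445 0.211 0.06 ] [0.433 0.197 0.054]
t hi [267. 222.] 155 [0.552 0.093 0.064] [0.61  0.119 0.118]
t hi [392. 237.] 110 [ 0.523 -0.207  0.065] [ 0.57  -0.189  0.117]
```

View pics/c1.png

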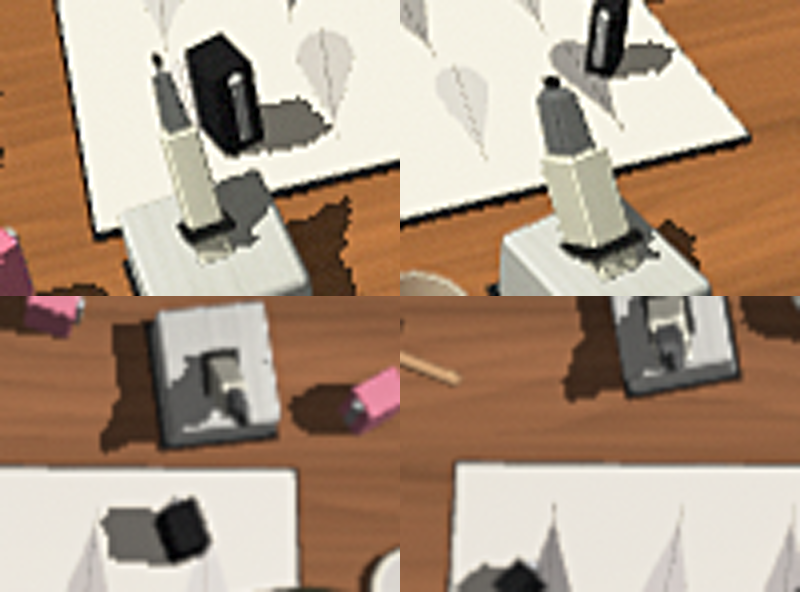

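The crops settle it. The bigger cap, top (379,271), has its clip towards the camera, and the smaller cap is at top (229,285). The wide-nosed broad marker is on the right of the scene view and the slim one on the left. Both pink caps are ignored. Next, yaw, roll and centres.

```bash
cat > meas.py <<'E'
from h import *
def pts(*ims): return np.vstack([cloud(i).reshape(-1,3) for i in ims]), np.vstack([i['frame'].reshape(-1,3) for i in ims]).astype(int), np.concatenate([[k]*480*640 for k in range(len(ims))])
def near(P,c,r): return np.hypot(P[:,0]-c[0],P[:,1]-c[1])<r
E
python3 - <<'E'
from meas import *
s=load('scene');t=load('top'); P,C,K=pts(s,t)
for n,c,h,d in(('broad_cap',(.47,-.17),.061,(30,22)),('slim_cap',(.435,.198),.056,(24,16))):
    for k in(0,1,2):
        m=near(P,c,.03)&(abs(P[:,2]-h)<.003)&(C.max(1)<90)&((K==k)|(k==2))
        q=P[m]; r=cv2.minAreaRect((q[:,:2]*1000).astype(np.float32)); print(n,k,m.sum(),np.round(q[:,2].mean(),4),[np.round(x,1) for x in r])
    # clip: grey side points
    m=near(P,c,.03)&(P[:,2]>.012)&(P[:,2]<h-.004)&(C.max(1)>90)&(C.max(1)<200)&(K==0)
    print('clip?',m.sum(),P[m].mean(0).round(4))
for n,c in(('broad',(.6,.11)),('slim',(.565,-.19))):
    for k in(0,1):
        m=near(P,c,.07)&(abs(P[:,2]-.046)<.0025)&(K==k)&(C.min(1)>40)
        q=P[m]; r=cv2.minAreaRect((q[:,:2]*1000).astype(np.float32)); print(n,'stand',k,m.sum(),[np.round(x,1) for x in r])
E
```

```text
broad_cap 0 103 0.0601 [array([ 474.7, -172.7]), array([30.5, 21.1]), np.float64(19.3)]
broad_cap 1 76 0.0608 [array([ 470.5, -171.5]), array([29.8, 19.7]), np.float64(19.2)]
broad_cap 2 179 0.0604 [array([ 472.9, -172.3]), array([33.8, 22.8]), np.float64(18.9)]
clip? 31 [ 0.484  -0.1703  0.0399]
slim_cap 0 46 0.0556 [array([438.6, 198. ]), array([14.7, 25.4]), np.float64(48.1)]
slim_cap 1 47 0.0558 [array([434.9, 199.9]), array([16.7, 22.2]), np.float64(52.9)]
slim_cap 2 93 0.0557 [array([437.1, 197.6]), array([17.3, 27.2]), np.float64(48.1)]
clip? 37 [0.4468 0.1891 0.0341]
broad stand 0 54 [array([612.8, 116.6]), array([67.7, 47. ]), np.float64(15.6)]
broad stand 1 121 [array([610.2, 111.5]), array([76.4, 66.9]), np.float64(10.8)]
slim stand 0 40 [array([ 590. , -194.2]), array([43.2, 47.8]), np.float64(77.2)]
slim stand 1 140 [array([ 575.4, -195.6]), array([76.4, 68.3]), np.float64(7.3)]
```

```bash
cat > mk.py <<'E'
from meas import *
def axes(psi):  # marker z leaning towards -(cos psi, sin psi); u = horizontal-perp, w = third
    c,s_=np.cos(np.radians(psi)),np.sin(np.radians(psi)); l=np.radians(35)
    z=np.array([-c*np.sin(l),-s_*np.sin(l),np.cos(l)]); u=np.array([-s_,c,0]); w=np.cross(z,u); return u,w,z
E
python3 - <<'E'
from mk import *
s=load('scene');t=load('top'); P,C,K=pts(s,t)
for n,c in(('broad',(.595,.11)),('slim',(.56,-.19))):
    for k in(0,1):
        m=near(P,c,.08)&(P[:,2]>.04)&(P[:,2]<.052)&(K==k)&(C.max(1)-C.min(1)<45)
        q=P[m]; r=cv2.minAreaRect((q[:,:2]*1000).astype(np.float32)); print(n,'stand',k,m.sum(),[np.round(x,1) for x in r])
        m=near(P,c,.06)&(P[:,2]>.055)&(P[:,2]<.125)&(K==k)
        q=P[m]; e,V=np.linalg.eigh(np.cov(q.T)); a=V[:,2]*np.sign(V[2,2]); print(' pca',a.round(3),'lean',np.degrees(np.arccos(a[2])).round(1),'psi',np.degrees(np.arctan2(-a[1],-a[0])).round(1), q.mean(0).round(4))
E
```

```text
broad stand 0 716 [array([614.8, 111.2]), array([78.7, 68.9]), np.float64(11.5)]
 pca [-0.679 -0.144  0.72 ] lean 43.9 psi 12.0 [0.5932 0.1041 0.0819]
broad stand 1 422 [array([609.7, 111.5]), array([79.3, 68.3]), np.float64(10.1)]
 pca [-0.709 -0.137  0.692] lean 46.2 psi 11.0 [0.5856 0.1059 0.0879]
slim stand 0 945 [array([ 551.7, -196.1]), array([141.5,  73.9]), np.float64(0.7)]
 pca [-0.668 -0.084  0.74 ] lean 42.3 psi 7.2 [ 0.5603 -0.1986  0.08  ]
slim stand 1 454 [array([ 553.4, -197.5]), array([126.1,  70.8]), np.float64(5.0)]
 pca [-0.684 -0.092  0.724] lean 43.6 psi 7.7 [ 0.553  -0.1967  0.0824]
```

```bash
python3 - <<'E'
from mk import *
s=load('scene');t=load('top'); P,C,K=pts(s,t)
for n,c,psi in(('broad',(.595,.11),11),('slim',(.56,-.19),7.4)):
    u,w,z=axes(psi); A=np.stack([u,w,z],1)
    for k in(0,1):
        m=near(P,c,.06)&(P[:,2]>.052)&(P[:,2]<.125)&(K==k)
        q=P[m]; L=q@A; col=C[m]; 
        br=col.min(1)>110  # white barrel
        # rough shoulder centre
        r=cv2.minAreaRect((L[br][:,:2]*1000).astype(np.float32))
        print(n,k,'barrel',br.sum(),[np.round(x,1) for x in r],'z top',np.percentile(L[br][:,2],[50,90,97,100]).round(4))
        g=~br&(L[:,2]>np.percentile(L[br][:,2],97)+.002)
        r2=cv2.minAreaRect((L[g][:,:2]*1000).astype(np.float32)); print('   nose',g.sum(),[np.round(x,1) for x in r2], 'zmax',L[g][:,2].max().round(4))
        uw=np.array(r[0])/1000
        # shoulder height 0.0855
        zz=(.0855-(uw[0]*u+uw[1]*w)[2])/z[2]; print('   shoulder',(uw[0]*u+uw[1]*w+zz*z).round(4),'zz',zz.round(4))
E
```

```text
broad 0 barrel 400 [array([ -13.3, -536.3]), array([21.2, 35.4]), np.float64(35.6)] z top [-0.2862 -0.2683 -0.2395 -0.2302]
   nose 16 [array([  -8.5, -532.5]), array([ 4.4, 12.2]), np.float64(18.6)] zmax -0.2304
   shoulder [0.5865 0.1005 0.0855] zz -0.2712
broad 1 barrel 84 [array([  -5.5, -531.7]), array([24.6, 32.1]), np.float64(0.8)] z top [-0.277  -0.2648 -0.2616 -0.2422]
   nose 65 [array([  -5.8, -531.8]), array([18.8, 16.8]), np.float64(78.9)] zmax -0.2268
   shoulder [0.5795 0.107  0.0855] zz -0.268
slim 0 barrel 252 [array([-269.1, -475.3]), array([24.2, 19. ]), np.float64(79.9)] z top [-0.2452 -0.2265 -0.2075 -0.1943]
   nose 24 [array([-266.7, -473. ]), array([12. ,  7.5]), np.float64(46.1)] zmax -0.1908
   shoulder [ 0.5507 -0.1998  0.0855] zz -0.2285
slim 1 barrel 58 [array([-267. , -472.7]), array([30.3, 16.7]), np.float64(68.8)] z top [-0.2333 -0.2219 -0.2084 -0.1954]
   nose 22 [array([-267.4, -471. ]), array([15.2,  6.3]), np.float64(68.2)] zmax -0.1866
   shoulder [ 0.5472 -0.1982  0.0855] zz -0.2266
```

```bash
python3 - <<'E'
from mk import *
s=load('scene');t=load('top'); P,C,K=pts(s,t)
cv=np.full((600,800,3),255,np.uint8)
for i,(n,c,psi,o) in enumerate((('broad',(.595,.11),11,(-.009,-.534,-.270)),('slim',(.56,-.19),7.4,(-.268,-.474,-.2275)))):
    A=np.stack(axes(psi),1)
    for k in(0,1):
        m=near(P,c,.06)&(P[:,2]>.05)&(P[:,2]<.125)&(K==k); L=(P[m]@A-o)*1000
        ox,oy=200+400*i,150+300*k
        for a in range(-20,21,10): cv2.line(cv,(ox+a*7,oy-140),(ox+a*7,oy+140),(225,)*3); cv2.line(cv,(ox-140,oy-a*7),(ox+140,oy-a*7),(225,)*3)
        for p in L:
            col=(0,0,255) if -36<p[2]<-3 else (255,0,0) if 3<p[2]<26 else None
            if col: cv2.circle(cv,(int(ox+7*p[0]),int(oy-7*p[1])),2,col,-1)
cv2.imwrite('pics/sec.png',cv)
E
```

```text
(no output)
```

View pics/sec.png

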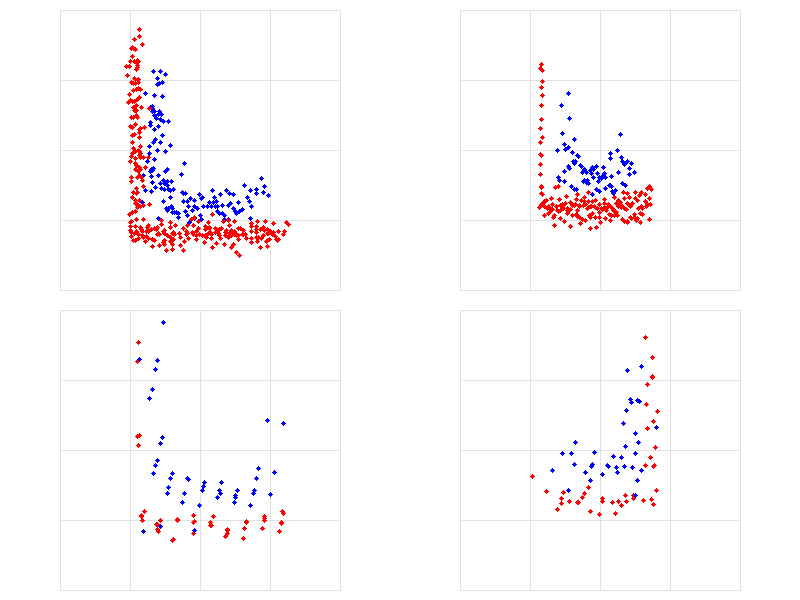

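The section plots show both markers with their wide side (x) in the lean plane and the narrow side horizontal. The barrel spans are about 22x30 (broad) and 16x24 (slim), and roll is about 0. Next I'll get precise centres from the faces.

```bash
python3 - <<'E'
from mk import *
s=load('scene');t=load('top'); P,C,K=pts(s,t)
for n,c,psi,o,hx,hy,side in(('broad',(.595,.11),11,np.array((-.009,-.534,-.270)),15,11,-1),('slim',(.56,-.19),7.4,np.array((-.268,-.474,-.2275)),12,8,-1)):
    A=np.stack(axes(psi),1)
    for k in(0,1):
        m=near(P,c,.06)&(P[:,2]>.05)&(P[:,2]<.125)&(K==k); L=(P[m]@A-o)*1000
        b=L[(L[:,2]>-34)&(L[:,2]<-3)]
        f=b[(b[:,1]<np.percentile(b[:,1],5)+5)&(abs(b[:,0])<hy-1.5)]
        X=np.c_[np.ones(len(f)),f[:,0],f[:,2]]; co=np.linalg.lstsq(X,f[:,1],rcond=None)[0]
        w0=np.median(f[:,1]); print(n,k,'front face w',w0.round(2),'slope u,z deg',np.degrees(co[1:]).round(1),'centre w',(w0+hx).round(2),'u span',np.percentile(b[:,0],[1,99]).round(1))
        for sd in(-1,1):
            g=b[(b[:,0]*sd>hy-3)&(b[:,1]>w0+4)&(b[:,1]<w0+2*hx)]
            if len(g)>4:
                co=np.polyfit(g[:,1],g[:,0],1); X=np.c_[np.ones(len(g)),g[:,1],g[:,2]]; c3=np.linalg.lstsq(X,g[:,0],rcond=None)[0]
                print('   side',sd,len(g),'u',np.median(g[:,0]).round(2),'centre u',(np.median(g[:,0])-sd*hy).round(2),'slopes w,z',np.degrees(c3[1:]).round(1))
    print(n,'o world',(A@o).round(4),'z axis',A[:,2].round(3))
E
```

```text
broad 0 front face w -11.97 slope u,z deg [-0.3  0.3] centre w 3.03 u span [-10.1  11.6]
   side -1 93 u -9.14 centre u 1.86 slopes w,z [-1.1 -0.5]
broad 1 front face w -10.41 slope u,z deg [-1.3  0.4] centre w 4.59 u span [-8.9 11.8]
   side -1 5 u -8.78 centre u 2.22 slopes w,z [-0.3 -0.1]
broad o world [0.5831 0.1042 0.0851] z axis [-0.563 -0.109  0.819]
slim 0 front face w -8.31 slope u,z deg [ 0.6 -0.2] centre w 3.69 u span [-8.5  7.1]
   side -1 14 u -8.34 centre u -0.34 slopes w,z [0.6 0.4]
slim 1 front face w -7.37 slope u,z deg [1.9 2. ] centre w 4.63 u span [-8.3  8.2]
   side 1 13 u 7.5 centre u -0.5 slopes w,z [-0.7  1.6]
slim o world [ 0.549  -0.199   0.0855] z axis [-0.569 -0.074  0.819]
```

```bash
cat > plan.py <<'E'
from h import *
from scipy.spatial.transform import Rotation as R
def tool(psi,th):
    c,s=np.cos(np.radians(psi)),np.sin(np.radians(psi)); C,S=np.cos(np.radians(th)),np.sin(np.radians(th))
    return np.array([[C*c,s,S*c],[C*s,-c,S*s],[S,0,-C]])
def plan(p,T):
    o=env.observe(); R0=o['tool_rot']; rv=np.degrees(R.from_matrix(R0.T@T).as_rotvec()); d=np.asarray(p)-o['position']
    n=int(np.ceil(max(abs(rv).max()/8,1e-9))); print('pos',o['position'].round(4),'q',o['q'].round(0),'F',o['ft_force'].round(1),'rot deg',rv.round(1),'rows',n,'unit/row',(rv/8/n).round(3))
    sh=T.T@d*1000; m=int(np.ceil(max(abs(sh).max()/50,1e-9))); print('shift after turn mm',sh.round(1),'rows',m,'unit/row',(sh/50/m).round(3))
E
python3 -c "
from plan import *
T=tool(19.2,15); p=np.array([.4731,-.1718,.032]); plan(p-.13*T[:,2],T)"
```

```text
pos [ 0.2346 -0.4972  0.2478] q [-77.  22.  74.  -0.  84. -12.] F [-0.8  0.7  0.4] rot deg [-0.9 15.   6. ] rows 2 unit/row [-0.054  0.936  0.376]
shift after turn mm [ 265.1 -228.9  164.4] rows 6 unit/row [ 0.884 -0.763  0.548]
```

Request:
move_arm(motion=[[[0, 0, 0], [-0.05, 0.94, 0.38]], [[0, 0, 0], [-0.05, 0.94, 0.38]], [[0.53, -0.46, 0.33], [0, 0, 0]], [[0.53, -0.46, 0.33], [0, 0, 0]], [[0.53, -0.46, 0.33], [0, 0, 0]], [[0.53, -0.46, 0.33], [0, 0, 0]], [[0.53, -0.46, 0.33], [0, 0, 0]], [[0.53, -0.46, 0.33], [0, 0, 0]], [[0.53, -0.46, 0.33], [0, 0, 0]], [[0.53, -0.46, 0.33], [0, 0, 0]], [[0.53, -0.46, 0.33], [0, 0, 0]], [[0.53, -0.46, 0.33], [0, 0, 0]], [[0, 0, 0], [0, 0, 0]], [[0, 0, 0], [0, 0, 0]]], claw=0)

```text
time_s: 1.5
position: [0.4416, -0.1816, 0.1576]
tool_rot: [[0.912, 0.33, 0.245], [0.318, -0.944, 0.086], [0.259, -0.0, -0.966]]
ft_force: [-0.4, 0.0, 0.1]
grip_width: 0.0851
gripper_force: 0.0
```

```bash
python3 -c "
from plan import *
T=tool(19.2,15); p=np.array([.4731,-.1718,.032]); plan(p,T)
s=grab('scene'); t=grab('top')
f=lambda im,p: im['frame'][max(p[1]-75,0):p[1]+75,p[0]-100:p[0]+100,::-1]
cv2.imwrite('pics/a1.png',cv2.resize(np.hstack([f(s,(255,240)),f(t,(379,260))]),None,fx=2,fy=2))"
```

```text
pos [ 0.4416 -0.1816  0.1576] q [-44.  17. 101.  16.  56.  19.] F [-0.4  0.   0.1] rot deg [-0. -0.  0.] rows 1 unit/row [-0.005 -0.004  0.005]
shift after turn mm [ -0.7   1.1 129.9] rows 3 unit/row [-0.004  0.007  0.866]
```

View pics/a1.png

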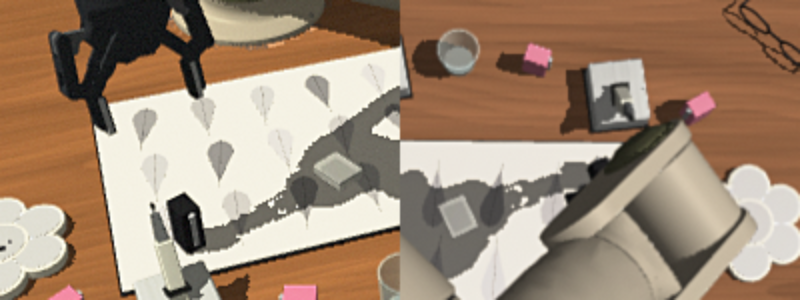

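The crop shows the open gripper above and behind the black cap, clear of the slim marker, so I'll descend and close.

Request:
move_arm(motion=[[[0, 0, 0.5], [0, 0, 0]], [[0, 0, 0.5], [0, 0, 0]], [[0, 0, 0.5], [0, 0, 0]], [[0, 0.02, 0.4], [0, 0, 0]], [[0, 0, 0.3], [0, 0, 0]], [[0, 0, 0.2], [0, 0, 0]], [[0, 0, 0.2], [0, 0, 0]], [[0, 0, 0], [0, 0, 0]], [[0, 0, 0], [0, 0, 0]]])

```text
time_s: 2.5
position: [0.4737, -0.1723, 0.0326]
tool_rot: [[0.912, 0.328, 0.246], [0.316, -0.945, 0.085], [0.26, 0.0, -0.966]]
ft_force: [1.3, 0.3, 0.0]
grip_width: 0.0853
gripper_force: 0.0
```

Request:
move_arm(motion=[[[0, 0, 0], [0, 0, 0]], [[0, 0, 0], [0, 0, 0]], [[0, 0, 0], [0, 0, 0]], [[0, 0, 0], [0, 0, 0]], [[0, 0, 0], [0, 0, 0]], [[0, 0, 0], [0, 0, 0]], [[0, 0, 0], [0, 0, 0]], [[0, 0, 0], [0, 0, 0]], [[0, 0, 0], [0, 0, 0]], [[0, 0, 0], [0, 0, 0]]], claw=1, force=70)

```text
time_s: 3.5
position: [0.4738, -0.1721, 0.0325]
tool_rot: [[0.912, 0.328, 0.246], [0.317, -0.945, 0.085], [0.26, 0.0, -0.966]]
ft_force: [-1.6, -0.4, 4.8]
grip_width: 0.0214
gripper_force: 68.3
```

Request:
move_arm(motion=[[[0.05, 0, -0.19], [0, 0, 0]], [[0.1, 0, -0.38], [0, 0, 0]], [[0.13, 0, -0.48], [0, 0, 0]], [[0.13, 0, -0.48], [0, 0, 0]], [[0.13, 0, -0.48], [0, 0, 0]], [[0.13, 0, -0.48], [0, 0, 0]], [[0.13, 0, -0.48], [0, 0, 0]], [[0.13, 0, -0.48], [0, 0, 0]], [[0, 0, 0], [0, 0, 0]]])

```text
time_s: 4.4
position: [0.4745, -0.1726, 0.2143]
tool_rot: [[0.911, 0.328, 0.25], [0.318, -0.945, 0.081], [0.263, 0.005, -0.965]]
ft_force: [0.3, -1.0, -0.7]
grip_width: 0.0211
gripper_force: 68.4
```

```bash
cat >> plan.py <<'E'
MK={'broad':(np.array([.5781,.1049,.0855]),11.0),'slim':(np.array([.5440,-.2000,.0855]),7.4)}
CAP={'broad':(np.array([.4726,-.1721,.006]),np.array([.4738,-.1721,.0325]),tool(19.2,15),15)}
def target(n,up):
    o,psi=MK[n]; co,tp,Tg,th=CAP[n]; d=Tg.T@(co-tp); d[1]=0
    T=tool(psi,35+th); z=-tool(psi,35)[:,2]; return o+up*z-T@d, T
E
python3 -c "
from plan import *
plan(*target('broad',.055)); print(target('broad',.055))"
```

```text
pos [ 0.4745 -0.1726  0.2143] q [-40.  15.  93.  14.  65.  26.] F [ 0.3 -1.  -0.7] rot deg [-4.2 34.7  7.1] rows 5 unit/row [-0.105  0.867  0.178]
shift after turn mm [  22.9 -252.6  122.8] rows 6 unit/row [ 0.076 -0.842  0.409]
(array([0.53312363, 0.09615748, 0.1529109 ]), array([[ 0.63097779,  0.190809  ,  0.75197005],
       [ 0.12264966, -0.98162718,  0.14616817],
       [ 0.76604444,  0.        , -0.64278761]]))
```

Request:
move_arm(motion=[[[0, 0, 0], [-0.1, 0.87, 0.18]], [[0, 0, 0], [-0.1, 0.87, 0.18]], [[0, 0, 0], [-0.1, 0.87, 0.18]], [[0, 0, 0], [-0.11, 0.87, 0.18]], [[0, 0, 0], [-0.11, 0.87, 0.18]], [[0.04, -0.42, 0.2], [0, 0, 0]], [[0.04, -0.42, 0.2], [0, 0, 0]], [[0.04, -0.42, 0.2], [0, 0, 0]], [[0.04, -0.42, 0.2], [0, 0, 0]], [[0.04, -0.42, 0.2], [0, 0, 0]], [[0.04, -0.42, 0.2], [0, 0, 0]], [[0.04, -0.42, 0.2], [0, 0, 0]], [[0.04, -0.42, 0.2], [0, 0, 0]], [[0.04, -0.42, 0.2], [0, 0, 0]], [[0.04, -0.42, 0.2], [0, 0, 0]], [[0.04, -0.42, 0.2], [0, 0, 0]], [[0.04, -0.42, 0.2], [0, 0, 0]], [[0, 0, 0], [0, 0, 0]], [[0, 0, 0], [0, 0, 0]]])

```text
time_s: 6.3
position: [0.5307, 0.0964, 0.1531]
tool_rot: [[0.635, 0.191, 0.749], [0.118, -0.982, 0.15], [0.764, -0.007, -0.645]]
ft_force: [-0.6, -0.7, -0.6]
grip_width: 0.0211
gripper_force: 68.6
```

```bash
python3 -c "
from plan import *
plan(*target('broad',.055))
s=grab('scene'); t=grab('top')
p=s['frame'][210:330,320:480,::-1].copy()
cv2.imwrite('pics/b1.png',cv2.resize(p,None,fx=5,fy=5,interpolation=cv2.INTER_CUBIC))"
```

```text
pos [0.5307 0.0964 0.1531] q [-10.  19. 119. 109.  17. -33.] F [-0.6 -0.7 -0.6] rot deg [-0.2  0.2 -0.3] rows 1 unit/row [-0.03   0.025 -0.037]
shift after turn mm [1.3 0.7 1.9] rows 1 unit/row [0.027 0.015 0.038]
```

View pics/b1.png

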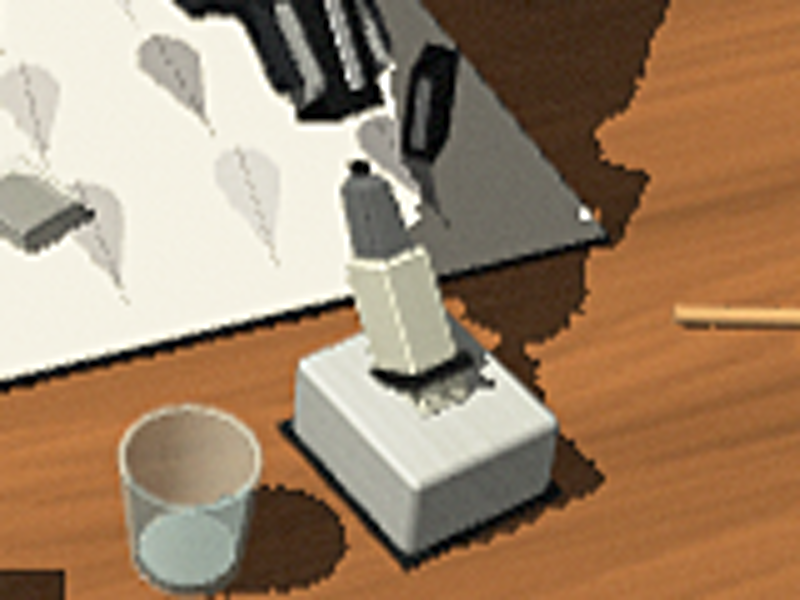

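The crop shows the cap (335,80) lined up with the marker axis above the bare broad nose (360,170). I'll start it gently on.

Request:
move_arm(motion=[[[0.03, 0.01, 0.04], [-0.03, 0.02, -0.04]], [[-0.026, 0, 0.097], [0, 0, 0]], [[-0.026, 0, 0.097], [0, 0, 0]], [[-0.026, 0, 0.097], [0, 0, 0]], [[-0.026, 0, 0.097], [0, 0, 0]], [[0, 0, 0], [0, 0, 0]], [[0, 0, 0], [0, 0, 0]]])

```text
time_s: 7.1
position: [0.5451, 0.0978, 0.1371]
tool_rot: [[0.631, 0.189, 0.753], [0.122, -0.982, 0.145], [0.766, 0.001, -0.642]]
ft_force: [-0.7, 0.1, -0.8]
grip_width: 0.0212
gripper_force: 68.6
```

```bash
python3 -c "
from plan import *
plan(*target('broad',.035)); print(env.observe()['q'].round(1))"
```

```text
pos [0.5451 0.0978 0.1371] q [ -9.  22. 118. 119.  17. -43.] F [-0.7  0.1 -0.8] rot deg [ 0.1 -0.  -0. ] rows 1 unit/row [ 0.011 -0.005 -0.003]
shift after turn mm [-0.8 -0.7 -0.1] rows 1 unit/row [-0.016 -0.013 -0.002]
[ -8.7  22.4 117.7 118.9  17.1 -43. ]
```

Request:
move_arm(motion=[[[-0.042, -0.013, 0.097], [0, 0, 0]], [[-0.026, 0, 0.097], [0, 0, 0]], [[0, 0, 0], [0, 0, 0]]])

```text
time_s: 7.4
position: [0.5502, 0.0997, 0.1281]
tool_rot: [[0.631, 0.19, 0.753], [0.122, -0.982, 0.145], [0.766, 0.001, -0.642]]
ft_force: [-0.2, 0.5, -1.0]
grip_width: 0.0214
gripper_force: 68.6
```

Request:
move_arm(motion=[[[-0.026, 0, 0.097], [0, 0, 0]], [[0, 0, 0], [0, 0, 0]]])

```text
time_s: 7.6
position: [0.5531, 0.1004, 0.1239]
tool_rot: [[0.63, 0.19, 0.753], [0.122, -0.982, 0.145], [0.767, 0.001, -0.642]]
ft_force: [-0.4, 0.2, -0.7]
grip_width: 0.0213
gripper_force: 68.6
```

```bash
python3 -c "
from plan import *
plan(*target('broad',.02)); print(env.observe()['q'].round(1))"
```

```text
pos [0.5531 0.1004 0.1239] q [ -8.  25. 117. 125.  18. -49.] F [-0.4  0.2 -0.7] rot deg [ 0.1 -0.  -0. ] rows 1 unit/row [ 0.008 -0.005 -0.001]
shift after turn mm [ 0.   0.3 -0.5] rows 1 unit/row [ 0.     0.006 -0.009]
[ -8.1  24.7 117.3 125.   17.8 -48.9]
```

Request:
move_arm(motion=[[[-0.021, 0, 0.077], [0, 0, 0]], [[-0.021, 0, 0.077], [0, 0, 0]], [[0, 0, 0], [0, 0, 0]]])

```text
time_s: 7.9
position: [0.5576, 0.1014, 0.1171]
tool_rot: [[0.631, 0.19, 0.752], [0.122, -0.982, 0.145], [0.766, 0.0, -0.643]]
ft_force: [-0.2, -0.9, -0.3]
grip_width: 0.0211
gripper_force: 68.6
```

Request:
move_arm(motion=[[[-0.021, 0, 0.077], [0, 0, 0]], [[0, 0, 0], [0, 0, 0]]])

```text
time_s: 8.1
position: [0.5598, 0.1019, 0.114]
tool_rot: [[0.63, 0.19, 0.753], [0.122, -0.982, 0.146], [0.766, 0.0, -0.642]]
ft_force: [-0.2, -0.5, -0.6]
grip_width: 0.0209
gripper_force: 68.6
```

Request:
move_arm(motion=[[[-0.021, 0, 0.077], [0, 0, 0]], [[0, 0, 0], [0, 0, 0]]])

```text
time_s: 8.3
position: [0.5621, 0.1023, 0.1108]
tool_rot: [[0.63, 0.19, 0.753], [0.122, -0.982, 0.146], [0.767, 0.0, -0.642]]
ft_force: [-0.8, -0.1, 1.8]
grip_width: 0.021
gripper_force: 68.8
```

```bash
cat >> plan.py <<'E'
def prog(n,up):
    o=env.observe(); z=-tool(MK[n][1],35)[:,2]; Tt=tool(MK[n][1],35); print('F axial',(o['ft_force']@z).round(2),'F x,y',(o['ft_force']@Tt[:,0]).round(2),(o['ft_force']@Tt[:,1]).round(2),'q5',o['q'][4].round(1)); plan(*target(n,up))
E
python3 -c "
from plan import *
prog('broad',0)"
```

```text
F axial 1.92 F x,y 0.4 -0.07 q5 18.6
pos [0.5621 0.1023 0.1108] q [ -8.  27. 117. 130.  19. -54.] F [-0.8 -0.1  1.8] rot deg [ 0.  -0.1 -0. ] rows 1 unit/row [ 0.005 -0.006 -0.   ]
shift after turn mm [-1.   0.5  3.4] rows 1 unit/row [-0.02   0.01   0.068]
```

Request:
move_arm(motion=[[[-0.021, 0, 0.077], [0, 0, 0]], [[-0.021, 0, 0.077], [0, 0, 0]], [[0, 0, 0], [0, 0, 0]]])

```text
time_s: 8.6
position: [0.5666, 0.1032, 0.1043]
tool_rot: [[0.63, 0.19, 0.753], [0.122, -0.982, 0.146], [0.767, 0.0, -0.642]]
ft_force: [-2.3, -0.7, 4.5]
grip_width: 0.0214
gripper_force: 69.3
```

Request:
move_arm(motion=[[[-0.021, 0, 0.077], [0, 0, 0]], [[-0.021, 0, 0.077], [0, 0, 0]], [[0, 0, 0], [0, 0, 0]]])

```text
time_s: 8.9
position: [0.571, 0.104, 0.098]
tool_rot: [[0.63, 0.19, 0.753], [0.122, -0.982, 0.146], [0.767, 0.0, -0.642]]
ft_force: [-5.8, -0.7, 7.4]
grip_width: 0.0216
gripper_force: 69.9
```

```bash
python3 -c "
from plan import *
prog('broad',-.02)"
```

```text
F axial 9.44 F x,y -0.52 -0.46 q5 19.4
pos [0.571 0.104 0.098] q [ -7.  29. 116. 134.  19. -58.] F [-5.8 -0.7  7.4] rot deg [ 0.  -0.1 -0. ] rows 1 unit/row [ 0.005 -0.01  -0.001]
shift after turn mm [-2.2  0.5  7.5] rows 1 unit/row [-0.044  0.01   0.151]
```

Request:
move_arm(motion=[[[-0.021, 0.005, 0.077], [0, 0, 0]], [[-0.021, 0.005, 0.077], [0, 0, 0]], [[0, 0, 0], [0, 0, 0]]])

```text
time_s: 9.2
position: [0.5752, 0.1048, 0.0918]
tool_rot: [[0.629, 0.191, 0.753], [0.123, -0.982, 0.147], [0.767, 0.0, -0.641]]
ft_force: [-9.9, -0.0, 12.9]
grip_width: 0.0213
gripper_force: 70.9
```

Request:
move_arm(motion=[[[-0.021, 0, 0.077], [0, 0, 0]], [[0, 0, 0], [0, 0, 0]]])

```text
time_s: 9.4
position: [0.576, 0.1051, 0.0906]
tool_rot: [[0.628, 0.19, 0.755], [0.121, -0.982, 0.146], [0.769, -0.0, -0.639]]
ft_force: [-36.5, -8.0, 42.1]
grip_width: 0.0217
gripper_force: 76.3
```

```bash
python3 -c "
from plan import *
prog('broad',-.02)"
```

```text
F axial 55.96 F x,y -6.48 0.91 q5 20.2
pos [0.576  0.1051 0.0906] q [ -7.  30. 116. 137.  20. -60.] F [-36.5  -8.   42.1] rot deg [ 0.  -0.3 -0. ] rows 1 unit/row [ 0.005 -0.033 -0.004]
shift after turn mm [ 0.2  0.6 -1.1] rows 1 unit/row [ 0.003  0.011 -0.022]
```

Request:
move_arm(motion=[[[0.021, 0, -0.077], [0, 0, 0]], [[0, 0, 0], [0, 0, 0]]])

```text
time_s: 9.6
position: [0.5747, 0.1047, 0.0926]
tool_rot: [[0.629, 0.191, 0.754], [0.123, -0.982, 0.146], [0.768, 0.001, -0.641]]
ft_force: [-9.5, 0.6, 10.3]
grip_width: 0.0216
gripper_force: 70.6
```

```bash
python3 -c "
from plan import *
prog('broad',-.02)"
```

```text
F axial 13.78 F x,y -1.65 -2.39 q5 19.9
pos [0.5747 0.1047 0.0926] q [ -7.  30. 116. 136.  20. -59.] F [-9.5  0.6 10.3] rot deg [ 0.  -0.1  0. ] rows 1 unit/row [ 0.002 -0.018  0.003]
shift after turn mm [-0.5  0.5  1.1] rows 1 unit/row [-0.009  0.009  0.023]
```

Request:
move_arm(motion=[[[0.026, 0, -0.097], [0, 0, 0]], [[0.026, 0, -0.097], [0, 0, 0]], [[0.026, 0, -0.097], [0, 0, 0]], [[0, 0, 0], [0, 0, 0]]])

```text
time_s: 10.0
position: [0.5667, 0.1031, 0.1042]
tool_rot: [[0.63, 0.191, 0.753], [0.123, -0.982, 0.146], [0.767, 0.001, -0.641]]
ft_force: [-1.3, 3.8, 3.9]
grip_width: 0.0212
gripper_force: 69.0
```

```bash
python3 -c "
from plan import *
prog('broad',0)"
```

```text
F axial 3.49 F x,y 1.82 -3.96 q5 19.1
pos [0.5667 0.1031 0.1042] q [ -7.  28. 116. 132.  19. -56.] F [-1.3  3.8  3.9] rot deg [ 0.  -0.1  0. ] rows 1 unit/row [ 0.    -0.013  0.005]
shift after turn mm [ 1.1  0.4 -4.5] rows 1 unit/row [ 0.021  0.008 -0.089]
```

Request:
move_arm(motion=[[[0.02, 0, -0.07], [0, 0, 0]], [[0, 0, 0], [0, 0, 0]]])

```text
time_s: 10.2
position: [0.5649, 0.1027, 0.1068]
tool_rot: [[0.63, 0.191, 0.753], [0.123, -0.982, 0.146], [0.767, 0.0, -0.642]]
ft_force: [0.0, 6.1, 2.0]
grip_width: 0.0213
gripper_force: 68.8
```

Request:
move_arm(motion=[[[0, 0, 0], [0, 0, 0]], [[0, 0, 0], [0, 0, 0]], [[0, 0, 0], [0, 0, 0]], [[0, 0, 0], [0, 0, 0]], [[0, 0, 0], [0, 0, 0]], [[0, 0, 0], [0, 0, 0]], [[0, 0, 0], [0, 0, 0]], [[0, 0, 0], [0, 0, 0]]], claw=0)

```text
time_s: 11.0
position: [0.5649, 0.1023, 0.1067]
tool_rot: [[0.63, 0.19, 0.753], [0.122, -0.982, 0.145], [0.767, 0.0, -0.642]]
ft_force: [0.0, -0.4, 0.7]
grip_width: 0.0855
gripper_force: 0.0
```

Request:
move_arm(motion=[[[0, 0, -0.2], [0, 0, 0]], [[0, 0, -0.4], [0, 0, 0]], [[0, 0, -0.5], [0, 0, 0]], [[0, 0, -0.5], [0, 0, 0]], [[0, 0, -0.5], [0, 0, 0]], [[0, 0, -0.5], [0, 0, 0]], [[0, 0, -0.4], [0, 0, 0]], [[0, 0, 0], [0, 0, 0]]])

```text
time_s: 11.8
position: [0.4511, 0.0804, 0.2043]
tool_rot: [[0.628, 0.19, 0.754], [0.123, -0.982, 0.145], [0.768, 0.002, -0.64]]
ft_force: [0.2, 0.2, 0.5]
grip_width: 0.0852
gripper_force: 0.0
```

```bash
python3 -c "
from plan import *
from mk import *
T=tool(-40,0); plan([.4367,.1988,.15],T); print(env.observe()['q'].round(1))
s=grab('scene'); t=grab('top'); 
p=s['frame'][190:320,330:470,::-1]
cv2.imwrite('pics/d1.png',cv2.resize(p,None,fx=4,fy=4,interpolation=cv2.INTER_CUBIC))
o,psi=MK['broad']; A=np.stack(axes(psi),1)
P=cloud(s).reshape(-1,3); C=s['frame'].reshape(-1,3).astype(int); L=(P-o)@A*1000
m=(abs(L[:,0])<16)&(abs(L[:,1])<25)&(L[:,2]>-35)&(L[:,2]<75)
br=m&(C.min(1)>110); bk=m&(C.max(1)<60)
print('barrel z',np.percentile(L[br,2],[90,97,99]),'cap z',np.percentile(L[bk,2],[1,3,50,97,99]))
"
```

```text
pos [0.4511 0.0804 0.2043] q [-16.   5. 126.  84.  20. -11.] F [0.2 0.2 0.5] rot deg [-22.2 -46.8  47.6] rows 6 unit/row [-0.462 -0.975  0.992]
shift after turn mm [-87.2 -81.4  54.3] rows 2 unit/row [-0.872 -0.814  0.543]
[-15.8   5.1 125.5  83.6  20.3 -11.2]
barrel z [27.78664726 44.57193279 48.99787158] cap z [ 1.31039129  2.16782931 28.21061247 53.83968998 53.9989984 ]
```

View pics/d1.png

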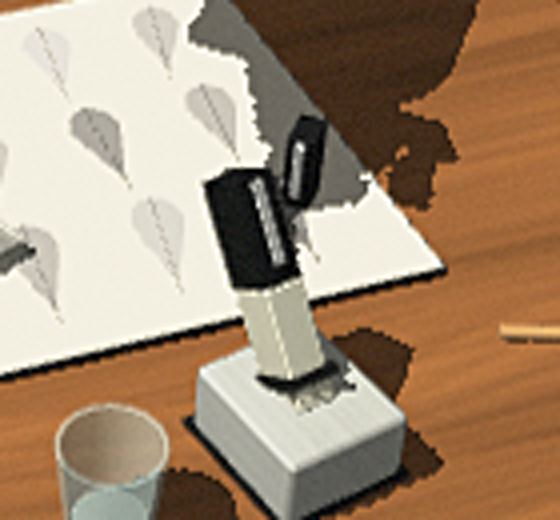

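The crop shows the broad cap seated flush on the white barrel, with the rim line at (270,285). Now the slim cap.

Request:
move_arm(motion=[[[0, 0, 0], [-0.31, -0.65, 0.66]], [[0, 0, 0], [-0.31, -0.65, 0.66]], [[0, 0, 0], [-0.31, -0.65, 0.66]], [[0, 0, 0], [-0.31, -0.65, 0.66]], [[0, 0, 0], [-0.31, -0.65, 0.66]], [[0, 0, 0], [-0.31, -0.65, 0.66]], [[0, 0, 0], [-0.31, -0.65, 0.66]], [[0, 0, 0], [-0.31, -0.65, 0.66]], [[0, 0, 0], [-0.31, -0.65, 0.66]], [[-0.35, -0.33, 0.22], [0, 0, 0]], [[-0.35, -0.33, 0.22], [0, 0, 0]], [[-0.35, -0.33, 0.22], [0, 0, 0]], [[-0.35, -0.33, 0.22], [0, 0, 0]], [[-0.35, -0.33, 0.22], [0, 0, 0]], [[0, 0, 0], [0, 0, 0]], [[0, 0, 0], [0, 0, 0]]])

```text
time_s: 13.5
position: [0.4123, 0.2017, 0.1285]
tool_rot: [[0.9, -0.265, 0.346], [-0.294, -0.955, 0.035], [0.321, -0.133, -0.938]]
ft_force: [-0.1, -0.5, 0.7]
grip_width: 0.0859
gripper_force: 0.0
```

```bash
python3 -c "
from plan import *
T=tool(-40,0); plan([.4367,.1988,.030],T); print(env.observe()['q'].round(1))"
```

```text
pos [0.4123 0.2017 0.1285] q [ 12.  16. 111.  -4.  33. 122.] F [-0.1 -0.5  0.7] rot deg [-11.5 -16.9  23. ] rows 3 unit/row [-0.48  -0.706  0.957]
shift after turn mm [ 20.5 -13.4  98.5] rows 2 unit/row [ 0.205 -0.134  0.985]
[ 12.5  15.6 111.3  -4.3  32.9 122.5]
```

Request:
move_arm(motion=[[[0, 0, 0], [-0.29, -0.42, 0.57]], [[0, 0, 0], [-0.29, -0.42, 0.57]], [[0, 0, 0], [-0.29, -0.42, 0.57]], [[0, 0, 0], [-0.29, -0.42, 0.58]], [[0, 0, 0], [-0.29, -0.42, 0.58]], [[0.2, -0.13, 0.1], [0, 0, 0]], [[0.2, -0.14, 0.1], [0, 0, 0]], [[0, 0, 0], [0, 0, 0]], [[0, 0, 0], [0, 0, 0]]])

```text
time_s: 14.4
position: [0.4362, 0.1981, 0.1192]
tool_rot: [[0.765, -0.644, 0.004], [-0.644, -0.765, -0.003], [0.005, 0.0, -1.0]]
ft_force: [-0.4, -0.0, 0.1]
grip_width: 0.085
gripper_force: 0.0
```

```bash
python3 -c "
from plan import *
T=tool(-40,0); plan([.4367,.1988,.030],T); print(env.observe()['q'].round(1))
s=grab('scene')
p=s['frame'][150:270,340:480,::-1]
cv2.imwrite('pics/e1.png',cv2.resize(p,None,fx=4,fy=4,interpolation=cv2.INTER_CUBIC))"
```

```text
pos [0.4362 0.1981 0.1192] q [ 10.  23.  97.  -0.  60. 141.] F [-0.4 -0.   0.1] rot deg [ 0.  -0.3 -0.1] rows 1 unit/row [ 0.002 -0.035 -0.014]
shift after turn mm [-0.  -0.9 89.2] rows 2 unit/row [-0.    -0.009  0.892]
[ 10.3  23.2  96.8  -0.3  59.9 140.6]
```

View pics/e1.png

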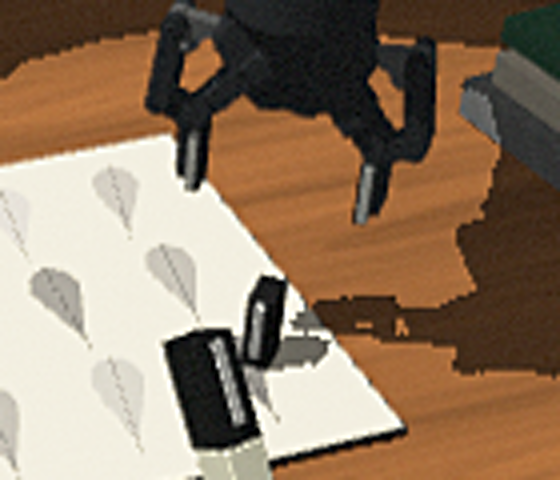

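The open jaws are centred above the slim cap (265,320). I'll descend and grip.

Request:
move_arm(motion=[[[0, 0, 0.4], [0, 0, 0]], [[0, -0.02, 0.4], [0, 0, 0]], [[0, 0, 0.4], [0, 0, 0]], [[0, 0, 0.3], [0, 0, 0]], [[0, 0, 0.2], [0, 0, 0]], [[0, 0, 0.08], [0, 0, 0]], [[0, 0, 0], [0, 0, 0]], [[0, 0, 0], [0, 0, 0]]])

```text
time_s: 15.25
position: [0.4375, 0.1988, 0.0312]
tool_rot: [[0.764, -0.645, 0.005], [-0.645, -0.764, -0.003], [0.006, -0.001, -1.0]]
ft_force: [-0.0, 0.1, -0.1]
grip_width: 0.0853
gripper_force: 0.0
```

Request:
move_arm(motion=[[[0, 0, 0], [0, 0, 0]], [[0, 0, 0], [0, 0, 0]], [[0, 0, 0], [0, 0, 0]], [[0, 0, 0], [0, 0, 0]], [[0, 0, 0], [0, 0, 0]], [[0, 0, 0], [0, 0, 0]], [[0, 0, 0], [0, 0, 0]], [[0, 0, 0], [0, 0, 0]], [[0, 0, 0], [0, 0, 0]], [[0, 0, 0], [0, 0, 0]]], claw=1, force=70)

```text
time_s: 16.25
position: [0.4373, 0.1987, 0.0308]
tool_rot: [[0.764, -0.645, 0.004], [-0.645, -0.764, -0.003], [0.005, -0.0, -1.0]]
ft_force: [-0.4, 0.5, 4.7]
grip_width: 0.015
gripper_force: 68.3
```

Request:
move_arm(motion=[[[0, 0, -0.2], [0, 0, 0]], [[0, 0, -0.5], [0, 0, 0]], [[0, 0, -0.6], [0, 0, 0]], [[0, 0, -0.6], [0, 0, 0]], [[0, 0, -0.6], [0, 0, 0]], [[0, 0, -0.6], [0, 0, 0]], [[0, 0, -0.6], [0, 0, 0]], [[0, 0, -0.6], [0, 0, 0]], [[0, 0, -0.3], [0, 0, 0]], [[0, 0, 0], [0, 0, 0]]])

```text
time_s: 17.25
position: [0.4368, 0.1996, 0.2628]
tool_rot: [[0.764, -0.645, 0.008], [-0.645, -0.764, -0.003], [0.008, -0.003, -1.0]]
ft_force: [0.6, 0.2, -0.5]
grip_width: 0.0151
gripper_force: 68.1
```

```bash
cat >> plan.py <<'E'
CAP['slim']=(np.array([.4367,.1988,.006]),np.array([.4373,.1987,.0308]),tool(-40.2,0),0)
E
python3 -c "
from plan import *
p,T=target('slim',.055); print(p)
plan([p[0]-.02,p[1],.24],tool(7.4,0))"
```

```text
[ 0.49903453 -0.20584     0.15116821]
pos [0.4368 0.1996 0.2628] q [ 11.  14.  84.  -0.  82. 141.] F [ 0.6  0.2 -0.5] rot deg [  0.   -0.5 -47.5] rows 6 unit/row [ 0.    -0.011 -0.991]
shift after turn mm [-10.3 407.6  22.8] rows 9 unit/row [-0.023  0.906  0.051]
```

Request:
move_arm(motion=[[[0, 0, 0], [0, 0, -0.74]], [[0, 0, 0], [0, 0, -0.74]], [[0, 0, 0], [0, 0, -0.74]], [[0, 0, 0], [0, 0, -0.74]], [[0, 0, 0], [0, 0, -0.74]], [[0, 0, 0], [0, 0, -0.74]], [[0, 0, 0], [0, 0, -0.74]], [[0, 0, 0], [0, 0, -0.74]], [[-0.02, 0.74, 0.04], [0, 0, 0]], [[-0.02, 0.74, 0.04], [0, 0, 0]], [[-0.02, 0.74, 0.04], [0, 0, 0]], [[-0.02, 0.74, 0.04], [0, 0, 0]], [[-0.02, 0.74, 0.04], [0, 0, 0]], [[-0.02, 0.74, 0.04], [0, 0, 0]], [[-0.02, 0.74, 0.04], [0, 0, 0]], [[-0.02, 0.74, 0.04], [0, 0, 0]], [[-0.02, 0.74, 0.04], [0, 0, 0]], [[-0.02, 0.74, 0.04], [0, 0, 0]], [[-0.02, 0.74, 0.04], [0, 0, 0]], [[0, 0, 0], [0, 0, 0]]])

```text
time_s: 19.25
position: [0.4763, -0.2091, 0.2383]
tool_rot: [[0.993, 0.122, 0.002], [0.122, -0.993, -0.003], [0.001, 0.003, -1.0]]
ft_force: [0.1, 0.0, -0.6]
grip_width: 0.0154
gripper_force: 68.4
```

```bash
python3 -c "
from plan import *
p,T=target('slim',.055)
plan(p,T)"
```

```text
pos [ 0.4763 -0.2091  0.2383] q [-37.  19.  80.  -0.  80.  46.] F [ 0.1  0.  -0.6] rot deg [ 0.3 34.9 -0.4] rows 5 unit/row [ 0.007  0.873 -0.009]
shift after turn mm [-31.1  -0.3  84.6] rows 2 unit/row [-0.311 -0.003  0.846]
```

Request:
move_arm(motion=[[[0, 0, 0], [0.01, 0.62, -0.01]], [[0, 0, 0], [0.01, 0.62, -0.01]], [[0, 0, 0], [0.01, 0.62, -0.01]], [[0, 0, 0], [0.01, 0.62, -0.01]], [[0, 0, 0], [0, 0.62, 0]], [[0, 0, 0], [0, 0.63, 0]], [[0, 0, 0], [0, 0.63, 0]], [[-0.12, 0, 0.34], [0, 0, 0]], [[-0.12, 0, 0.34], [0, 0, 0]], [[-0.12, 0, 0.34], [0, 0, 0]], [[-0.12, 0, 0.34], [0, 0, 0]], [[-0.12, 0, 0.33], [0, 0, 0]], [[0, 0, 0], [0, 0, 0]], [[0, 0, 0], [0, 0, 0]]])

```text
time_s: 20.65
position: [0.5001, -0.2018, 0.1536]
tool_rot: [[0.812, 0.132, 0.569], [0.107, -0.991, 0.077], [0.574, -0.002, -0.819]]
ft_force: [-0.7, 0.2, -1.3]
grip_width: 0.0153
gripper_force: 68.3
```

```bash
python3 -c "
from plan import *
prog('slim',.055)
s=grab('scene')
p=s['frame'][205:325,165:325,::-1]
cv2.imwrite('pics/f1.png',cv2.resize(p,None,fx=5,fy=5,interpolation=cv2.INTER_CUBIC))"
```

```text
F axial -0.69 F x,y -1.25 -0.29 q5 42.4
pos [ 0.5001 -0.2018  0.1536] q [-47.  20. 105.  44.  42.   5.] F [-0.7  0.2 -1.3] rot deg [-0.2 -0.   0.1] rows 1 unit/row [-0.025 -0.004  0.012]
shift after turn mm [-2.7  3.8  1.1] rows 1 unit/row [-0.055  0.076  0.021]
```

View pics/f1.png

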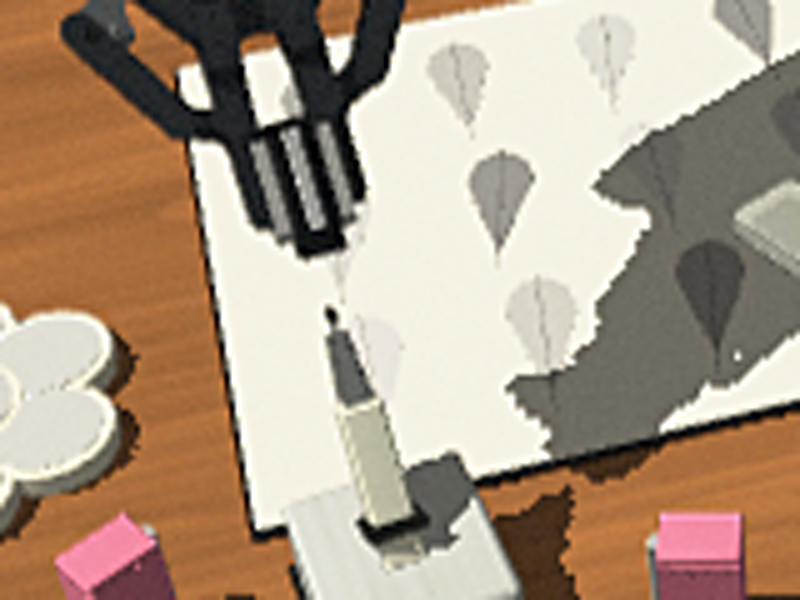

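The slim cap (318,240) sits a few mm right of the nose line, which agrees with the computed correction. I'll apply it and advance.

Request:
move_arm(motion=[[[-0.055, 0.076, 0.02], [-0.02, 0, 0.01]], [[0, 0, 0.1], [0, 0, 0]], [[0, 0, 0.1], [0, 0, 0]], [[0, 0, 0.1], [0, 0, 0]], [[0, 0, 0], [0, 0, 0]]])

```text
time_s: 21.2
position: [0.5079, -0.2051, 0.1384]
tool_rot: [[0.812, 0.129, 0.569], [0.106, -0.992, 0.074], [0.574, -0.0, -0.819]]
ft_force: [0.3, 0.5, -1.1]
grip_width: 0.0151
gripper_force: 68.3
```

```bash
python3 -c "
from plan import *
prog('slim',.025)"
```

```text
F axial -1.11 F x,y -0.32 -0.44 q5 40.4
pos [ 0.5079 -0.2051  0.1384] q [-47.  22. 105.  46.  40.   3.] F [ 0.3  0.5 -1.1] rot deg [-0. -0.  0.] rows 1 unit/row [-0.003 -0.006  0.004]
shift after turn mm [ 0.  -0.4 14.5] rows 1 unit/row [ 0.    -0.009  0.289]
```

Request:
move_arm(motion=[[[0, -0.008, 0.1], [0, 0, 0]], [[0, 0, 0.1], [0, 0, 0]], [[0, 0, 0], [0, 0, 0]]])

```text
time_s: 21.5
position: [0.5136, -0.204, 0.1303]
tool_rot: [[0.812, 0.129, 0.569], [0.106, -0.992, 0.074], [0.574, 0.0, -0.819]]
ft_force: [-0.9, 0.7, -1.2]
grip_width: 0.0149
gripper_force: 68.3
```

Request:
move_arm(motion=[[[0, 0, 0.1], [0, 0, 0]], [[0, 0, 0], [0, 0, 0]]])

```text
time_s: 21.7
position: [0.5164, -0.2038, 0.1264]
tool_rot: [[0.812, 0.129, 0.57], [0.106, -0.992, 0.074], [0.574, 0.0, -0.819]]
ft_force: [0.7, -0.3, -0.4]
grip_width: 0.0151
gripper_force: 68.3
```

```bash
python3 -c "
from plan import *
prog('slim',.025)"
```

```text
F axial -0.66 F x,y 0.3 0.33 q5 38.7
pos [ 0.5164 -0.2038  0.1264] q [-46.  23. 105.  47.  39.   2.] F [ 0.7 -0.3 -0.4] rot deg [ 0.  -0.1  0. ] rows 1 unit/row [ 0.    -0.008  0.004]
shift after turn mm [-0.1 -0.2 -0.4] rows 1 unit/row [-0.002 -0.003 -0.007]
```

Request:
move_arm(motion=[[[0, 0, 0.08], [0, 0, 0]], [[0, 0, 0.08], [0, 0, 0]], [[0, 0, 0], [0, 0, 0]]])

```text
time_s: 22.0
position: [0.5209, -0.2031, 0.1198]
tool_rot: [[0.812, 0.129, 0.57], [0.106, -0.992, 0.074], [0.574, 0.0, -0.819]]
ft_force: [-1.6, 0.5, -1.1]
grip_width: 0.0154
gripper_force: 68.3
```

Request:
move_arm(motion=[[[0, 0, 0.08], [0, 0, 0]], [[0, 0, 0.08], [0, 0, 0]], [[0, 0, 0], [0, 0, 0]]])

```text
time_s: 22.3
position: [0.5254, -0.2022, 0.1132]
tool_rot: [[0.812, 0.13, 0.569], [0.106, -0.992, 0.075], [0.574, -0.0, -0.819]]
ft_force: [-1.3, 1.7, 1.0]
grip_width: 0.015
gripper_force: 68.5
```

Request:
move_arm(motion=[[[0, 0, 0.08], [0, 0, 0]], [[0, 0, 0], [0, 0, 0]]])

```text
time_s: 22.5
position: [0.5277, -0.2019, 0.1101]
tool_rot: [[0.812, 0.13, 0.57], [0.106, -0.992, 0.075], [0.574, -0.0, -0.819]]
ft_force: [-1.9, 3.1, 1.5]
grip_width: 0.0154
gripper_force: 68.7
```

```bash
python3 -c "
from plan import *
prog('slim',.0)"
```

```text
F axial 2.1 F x,y -0.34 -3.32 q5 36.7
pos [ 0.5277 -0.2019  0.1101] q [-45.  26. 105.  49.  37.   1.] F [-1.9  3.1  1.5] rot deg [-0.  -0.1  0. ] rows 1 unit/row [-0.005 -0.007  0.005]
shift after turn mm [-0.1  0.2  4.8] rows 1 unit/row [-0.002  0.004  0.095]
```

Request:
move_arm(motion=[[[0, -0.01, 0.08], [0, 0, 0]], [[0, 0, 0.08], [0, 0, 0]], [[0, 0, 0.08], [0, 0, 0]], [[0, 0, 0], [0, 0, 0]]])

```text
time_s: 22.9
position: [0.5347, -0.201, 0.1004]
tool_rot: [[0.811, 0.129, 0.57], [0.106, -0.992, 0.074], [0.575, 0.001, -0.818]]
ft_force: [-4.3, 2.5, 6.2]
grip_width: 0.0151
gripper_force: 69.1
```

Request:
move_arm(motion=[[[0, 0, 0.08], [0, 0, 0]], [[0, 0, 0.04], [0, 0, 0]], [[0, 0, 0], [0, 0, 0]]])

```text
time_s: 23.2
position: [0.538, -0.2006, 0.0958]
tool_rot: [[0.811, 0.129, 0.57], [0.106, -0.992, 0.073], [0.575, 0.001, -0.818]]
ft_force: [-7.2, 4.0, 8.2]
grip_width: 0.0153
gripper_force: 69.7
```

```bash
python3 -c "
from plan import *
prog('slim',-.02)"
```

```text
F axial 10.51 F x,y -0.76 -4.85 q5 35.0
pos [ 0.538  -0.2006  0.0958] q [-43.  28. 104.  51.  35.  -1.] F [-7.2  4.   8.2] rot deg [ 0.  -0.1  0. ] rows 1 unit/row [ 0.005 -0.012  0.006]
shift after turn mm [-0.4  0.2  7.1] rows 1 unit/row [-0.008  0.004  0.142]
```

Request:
move_arm(motion=[[[0, -0.01, 0.06], [0, 0, 0]], [[0, 0, 0.04], [0, 0, 0]], [[0, 0, 0], [0, 0, 0]]])

```text
time_s: 23.5
position: [0.5407, -0.2002, 0.0919]
tool_rot: [[0.811, 0.128, 0.571], [0.106, -0.992, 0.072], [0.575, 0.002, -0.818]]
ft_force: [-10.1, 1.3, 10.8]
grip_width: 0.0153
gripper_force: 70.2
```

Request:
move_arm(motion=[[[0, 0, 0.03], [0, 0, 0]], [[0, 0, 0], [0, 0, 0]]])

```text
time_s: 23.7
position: [0.5415, -0.2001, 0.0908]
tool_rot: [[0.811, 0.128, 0.571], [0.106, -0.992, 0.072], [0.575, 0.002, -0.818]]
ft_force: [-10.5, 1.1, 10.8]
grip_width: 0.0154
gripper_force: 70.3
```

```bash
python3 -c "
from plan import *
prog('slim',-.02)"
```

```text
F axial 14.7 F x,y -2.24 -2.4 q5 34.3
pos [ 0.5415 -0.2001  0.0908] q [-43.  29. 104.  52.  34.  -1.] F [-10.5   1.1  10.8] rot deg [ 0.1 -0.1  0.1] rows 1 unit/row [ 0.014 -0.014  0.007]
shift after turn mm [-0.5  0.2  1. ] rows 1 unit/row [-0.009  0.005  0.021]
```

Request:
move_arm(motion=[[[0, 0, 0.03], [0, 0, 0]], [[0, 0, 0], [0, 0, 0]]])

```text
time_s: 23.9
position: [0.5421, -0.2, 0.09]
tool_rot: [[0.811, 0.128, 0.571], [0.107, -0.992, 0.072], [0.575, 0.003, -0.818]]
ft_force: [-17.0, 1.1, 16.4]
grip_width: 0.0152
gripper_force: 71.9
```

Request:
move_arm(motion=[[[0, 0, 0.02], [0, 0, 0]], [[0, 0, 0], [0, 0, 0]]])

```text
time_s: 24.1
position: [0.5423, -0.2, 0.0897]
tool_rot: [[0.811, 0.128, 0.571], [0.107, -0.992, 0.071], [0.575, 0.003, -0.818]]
ft_force: [-24.2, 1.5, 24.8]
grip_width: 0.0154
gripper_force: 73.6
```

Request:
move_arm(motion=[[[0, 0, -0.1], [0, 0, 0]], [[0, 0, -0.1], [0, 0, 0]], [[0, 0, -0.1], [0, 0, 0]], [[0, 0, -0.05], [0, 0, 0]], [[0, 0, 0], [0, 0, 0]]])

```text
time_s: 24.6
position: [0.5331, -0.2011, 0.1029]
tool_rot: [[0.811, 0.129, 0.57], [0.106, -0.992, 0.073], [0.575, 0.002, -0.818]]
ft_force: [-2.9, 1.1, 1.9]
grip_width: 0.0153
gripper_force: 69.1
```

```bash
python3 -c "
from plan import *
prog('slim',0)"
```

```text
F axial 3.09 F x,y -1.18 -1.5 q5 35.7
pos [ 0.5331 -0.2011  0.1029] q [-44.  27. 105.  50.  36.   0.] F [-2.9  1.1  1.9] rot deg [ 0.1 -0.1  0. ] rows 1 unit/row [ 0.011 -0.013  0.006]
shift after turn mm [-0.4  0.3 -4.3] rows 1 unit/row [-0.009  0.006 -0.086]
```

Request:
move_arm(motion=[[[0, 0, -0.075], [0, 0, 0]], [[0, 0, 0], [0, 0, 0]]])

```text
time_s: 24.8
position: [0.531, -0.2013, 0.1059]
tool_rot: [[0.811, 0.129, 0.57], [0.106, -0.992, 0.073], [0.575, 0.001, -0.818]]
ft_force: [-0.7, 1.2, 1.5]
grip_width: 0.0152
gripper_force: 68.5
```

Request:
move_arm(motion=[[[0, 0, 0], [0, 0, 0]], [[0, 0, 0], [0, 0, 0]], [[0, 0, 0], [0, 0, 0]], [[0, 0, 0], [0, 0, 0]], [[0, 0, 0], [0, 0, 0]], [[0, 0, 0], [0, 0, 0]], [[0, 0, 0], [0, 0, 0]], [[0, 0, 0], [0, 0, 0]]], claw=0)

```text
time_s: 25.6
position: [0.5309, -0.201, 0.1057]
tool_rot: [[0.811, 0.129, 0.57], [0.106, -0.992, 0.073], [0.575, 0.001, -0.818]]
ft_force: [1.0, -1.1, -0.8]
grip_width: 0.0854
gripper_force: 0.0
```

Request:
move_arm(motion=[[[0, 0, -0.2], [0, 0, 0]], [[0, 0, -0.4], [0, 0, 0]], [[0, 0, -0.5], [0, 0, 0]], [[0, 0, -0.5], [0, 0, 0]], [[0, 0, -0.5], [0, 0, 0]], [[0, 0, -0.5], [0, 0, 0]], [[0, 0, -0.4], [0, 0, 0]], [[0, 0, 0], [0, 0, 0]]])

```text
time_s: 26.4
position: [0.4447, -0.2127, 0.2307]
tool_rot: [[0.81, 0.128, 0.572], [0.107, -0.992, 0.07], [0.576, 0.005, -0.817]]
ft_force: [0.2, 0.3, -0.1]
grip_width: 0.0853
gripper_force: 0.0
```

```bash
python3 -c "
from plan import *
from mk import *
s=grab('scene')
P=cloud(s).reshape(-1,3); C=s['frame'].reshape(-1,3).astype(int)
for n in MK:
    o,psi=MK[n]; A=np.stack(axes(psi),1); L=(P-o)@A*1000
    m=(abs(L[:,0])<16)&(abs(L[:,1])<25)&(L[:,2]>-35)&(L[:,2]<75); bk=m&(C.max(1)<60)
    print(n,'cap z',np.percentile(L[bk,2],[1,3,50,97,99]).round(1))
cv2.imwrite('pics/g1.png',cv2.resize(s['frame'][180:340,160:440,::-1],None,fx=2.8,fy=2.8,interpolation=cv2.INTER_CUBIC))"
```

```text
broad cap z [ 1.5  2.3 27.6 53.7 54. ]
slim cap z [ 1.   1.9 23.5 48.6 48.7]
```

View pics/g1.png

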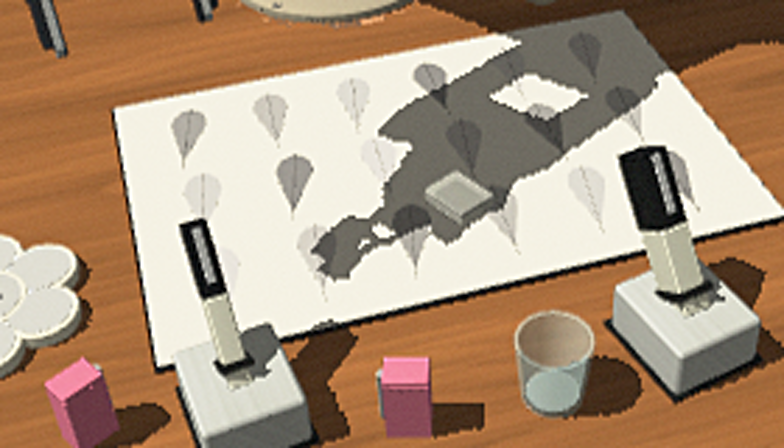

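Both caps sit flush on their barrels, with rim lines at (213,295) and (665,225). The gripper is clear and nothing else has moved.

```bash
python3 -c "
from rig import env
print(env.close_job())"
```

```text
the job is handed in; nothing more can be done
None
```

Both caps are fully home on their own markers and stayed put after release, with nothing else disturbed, and the job was handed in at about 26 s; while seating the broad cap, the push briefly reached about 56 N (above the 40 N stated as harmless) before I backed off.

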